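Line the catch cup and set the dosing valve

TASK

Get the dosing stand ready: first nest the orange liner cup upright into the steel catch cup, right down to its floor, and let it go. Then take the valve wheel by its crank handle, turn it clockwise until it is fully shut against its stop, and back it off exactly two full turns. Finish while still gripping the handle at that setting, and leave the other things on the bench as they are.

Things in the scene. Friction and masses are not known exactly. Their poses are not given: they have to be found in the camera images.
- dosing_stand: Fixed stand on an aluminium plate 120 (x) x 300 (y) x 8 mm; origin under its centre, z up. At y = -85 mm a brass valve with red hand wheel (vertical axis), at y = +85 mm an open steel catch cup. An 8 mm outlet tube rises behind the cup; its nozzle, 103 mm high, ends 39 mm from the cup's axis on the +x side: to pass it, grip the liner closing along the stand's y.
- catch_floor (a point): Centre of the catch cup's inner floor, 12 mm above the bench. The catch cup tapers like the liner: inner radius 22.5 mm at the floor, 28 mm at its rim, which is 58 mm above the bench (46 mm above this floor); wall 2.5 mm. It is part of the stand.
- liner_cup: Loose orange tapered cup, hollow, upright on the bench left or right of the stand; origin under its centre, z up. 75 mm tall, outer diameter 40 mm at the foot, 53 mm at 70 mm height, then a 55 mm rim; wall 2 mm; about 50 g. Seated, its foot is on the catch floor and its top 29 mm stand out: grip it across the outside within the top 22 mm.
- valve_wheel (a joint): Turn of the wheel, rad: 0 shut (hard stop), grows anticlockwise from above as it opens; two turns = 12.566; range to 37.7. Starts 0.25 to 0.9 turn open. Needs about 2 N at the handle; stays where left. At 0, and again two full turns open, the handle lies from the wheel's axis toward the stand's +x.
- wheel_centre (a point): Point on the wheel's vertical axis, 85 mm above the bench. The rim is a red ring, 102 mm outer diameter, its top 89 mm above the bench; nothing on the wheel but the handle stands higher than 91 mm.
- handle_middle (a point): Middle of the black crank handle: an upright round grip, 19 mm diameter, 47 mm tall, from 90 to 137 mm above the bench, with this point 113 mm above the bench. It stands 45 mm from the wheel's axis and revolves freely on its own axis, so a gripper that holds it can go round in a circle without turning.
- grease_tin: Bystander: white tin with blue lid, 64 mm diameter, 33 mm high, on the other side of the stand from the liner cup; origin under its centre.
- bomb_cylinder: Bystander: steel cylinder 67 mm diameter, 125 mm high, at the back right; origin under its centre.
- tape_roll: Bystander: yellow tape roll 76 mm diameter, 18 mm high, at the left; origin under its centre.
- pliers: Bystander: red-handled pliers 174 mm long, lying at the left; origin under the centre.
- oil_jar: Bystander: jar with yellow lid, 56 mm diameter, 90 mm high, at the back left; origin under its centre.
- crank_handle: The crank handle itself (see handle_middle); origin on its axis at its lower end.
There are look-alikes about, which are no part of the job. There is more than one size of the liner_cup; the one meant has the size given above.

How it is judged:
On the way, in this order (a step that is already met when the one before it is completed fails the run):
1. the liner cup is nested in the catch cup, upright on its floor, and released (horizontal distance between liner_cup and catch_floor below 0.007 m and z of liner_cup in the frame of dosing_stand between 0.008 and 0.016 m and angle between liner_cup's own z axis and vertical below 0.12 rad and contact force between each of the arm, the fingers and liner_cup below 0.3 N), for 0.2 s.
2. the valve is shut against its stop (value of joint valve_wheel below 0.08 rad), for 0.1 s.
At the end, for the whole second after the job is handed in: Liner in the catch cup: foot within 7 mm of its axis and 4 mm of its floor height, tilt under 0.12 rad, untouched. Valve 12.566 rad from its stop, within 0.25, at rest, the fingers still on the crank handle (over 1 N, grasp point within 35 mm of its middle) (all of step 1 and value of joint valve_wheel between 12.316 and 12.816 rad and velocity of joint valve_wheel between -0.05 and 0.05 rad/s and contact force between the fingers and crank_handle above 1 N and distance between the grasp point and handle_middle below 0.035 m); the arm keeps its last pose, push and grip.
It fails at once if a bystander is moved more than 30 mm (distance of any of grease_tin, bomb_cylinder, tape_roll, pliers, oil_jar from where it was at the start of the episode above 0.03 m).
It fails at once if the liner cup is tipped over (angle between liner_cup's own z axis and vertical above 0.8 rad).
It also fails if it takes over 72 s, if anything falls off the work surface, if the arm or the gripper's body presses on something with over 40 N, if the wrist force passes 120 N, or if a joint passes its speed limit or range.

ROBOT

A 7-joint arm with a two-finger parallel gripper is mounted at the origin on a cart in front of the work surface, level with it; the furniture and walls round the work are solid. World frame = base frame: x ahead of the robot, y to its left, z up, the work surface at z = 0. Lengths are in m, angles in rad, forces in N, time in s.
With the tool pointing down it reaches from about 0.425 to 0.8 m from the base axis. Payload 8.3 kg.
Tool frame: the origin (TCP) lies at the very end of the fingers, on their centre line; the grasp point (between the pads) lies 19 mm behind it (pinch_z is the distance from the TCP to the grasp point, in m); z points along the fingers, y is the line along which they close (so a half turn about z gives the same grasp; the last joint's range is limited). The gripper opens to 85 mm and grips with 20 to 120 N. Pads are 22 mm wide; open, the fingers measure 114 mm over their backs; the gripper's body (76 mm by 85 mm) begins 54 mm behind the grasp point. The pads swing forward as they close: fully open they stand 13 mm farther back than shut.
Start: joints at [-1.338, 0.383, 0.016, 1.37, -0.006, 1.388, -0.046], TCP at [0.182, 0.598, 0.231] pointing down, gripper open.
Joint ranges: [-2.95, 2.95], [-0.25, 2.06], [-1.52, 1.56], [0.18, 2.33], [-1.44, 4.58], [0.02, 2.06], [-3.01, 3.01]. Speed limits (rad/s): [2.39, 2.39, 3.01, 3.01, 3.14, 3.14, 3.14].

INTERFACE

Orientations are given as a rotation vector (axis times angle).
In Python, from workcell import get_state, read_camera, get_calibration, sign_off, silhouettes, pinch_z gives the robot as it stands. The module is installed in compiled form; this text tells all that it offers.
- The arm moves only by the tool play_rows, never from a script. Its argument "targets" is one flat list of numbers, 5 for each row, row after row: the closure, from 0 (fully open) to 1 (shut), then the shift along the tool's x, y, z normalised to -1 to 1, where 1 is 0.3 m, then the turn about the tool's z normalised to -1 to 1, where 1 is 0.5 rad. A call has 1 to 8 rows; each row shifts and turns the commanded pose from where the row before left it, along the tool's axes as they then stand; what a row does not reach is not made up. A row lasts 1/10 s, in which the tool goes at most 50 mm and 8.59 degrees, less where a joint would pass 70% of its speed; a pose out of reach is approached as far as the arm can. A call with a number of a shift or a turn outside -1 to 1 is refused whole. A call with a gripper value outside its range is refused whole. The fingers move at their own pace and stop on an object; the grip force is fixed at half the most. Time passes only in rows, so rows that do not move let the fingers close. It gives the time, the measured TCP pose, the force, the opening and the grip force at its end, in the units of the state.
- get_state(): the state, without advancing time (a new reading comes with each control period).
- read_camera(name): name is "scene" or "top" or "wrist"; returns the picture (400x640x3 uint8, blue, green, red); there is no depth.
- get_calibration(name): a dict with "fx", "fy", "cx", "cy" (pixels), "T" (4x4, takes a point from camera to world coordinates). Camera axes: x right, y down, z forward; pixel columns grow to the right and rows downward; lengths in m; the calibration is good to about 2 mm. The wrist camera is an equidistant fisheye: a pixel r from the principal point sees the ray r / f radians off the axis. A picture is of the moment at which its call begins: read the wrist's pose just before it. get_calibration takes no time and is no camera call; for the wrist camera it gives the pose at the moment of the call.
- sign_off(): hands the job in; it is judged then, once.
Trained networks look in the newest picture that a camera, given by its name, has taken for a name from the list of things; names that differ only in an ending like _2 or _b are one class to them, and where a whole thing is asked for, a point or a joint stands for the part that bears it (a point fixed in the world has none). Each returns a list of dicts, best first, with "p" (0 to 1); they miss things now and then, are a little off and sometimes report something else, mostly with a low value. They report only what shows in the picture. A call takes as long as a camera call. They do not tell look-alikes from the thing itself.
- silhouettes(camera, label): "mask" (400x640 bool, what is visible of it) and "point" ([column, row] in pixels, amid what is visible of it).
The state is a dict: "clock": time; "q": joint angles; "qvel": joint speeds; "joint_efforts": joint torques, N m; "position": TCP position; "tcp_rot": TCP orientation; "wrist_force": force on the tool from outside, world axes, zero at the start; "ft_torque": the same for the moment, N m; "opening": opening from 0.0 (shut) to 1.0 (fully open); "grasp_force": force on a finger pad.
Only numpy, scipy, OpenCV 4.12 (cv2) and the standard library are available. Lean on these libraries where they do the work, as an engineer would, in place of code of your own. Each camera call takes 0.05 s, during which the arm holds its last target. There are 200 camera calls.

## Working session

There is one attempt and no reset: what is moved stays moved. The work goes in short steps, Python scripts to look and compute and a tool call to move; the robot and the scene stay as the last step left them, time stands still between calls to the robot, and variables do not carry over. Pictures are saved under pics/ and viewed, at most 13 in all, crops included, and the job is handed in when it is done.

Besides the shell and the picture viewer there is one more tool, called after "Emit:" as a command line: name --argument value ..., lists and objects as JSON in quotes. play_rows: Moves the arm, as the interface text tells. Scaled input: -1 to 1 covers 0.3 m each way for a shift and 0.5 rad each way for a turn. Its arguments: {"type":"object","properties":{"targets":{"type":"array"}},"required":["targets"]}

```bash
mkdir -p pics; python3 - <<'E'
from workcell import *
import cv2,numpy as np
s=get_state(); print({k:np.round(v,3) for k,v in s.items()}); print(pinch_z)
for n in("scene","top"):
    im=read_camera(n); cv2.imwrite(f"pics/{n}0.png",im)
    c=get_calibration(n); print(n,c)
    for l in("liner_cup","dosing_stand","valve_wheel","crank_handle","grease_tin"):
        for r in silhouettes(n,l): 
            m=r["mask"]; ys,xs=np.where(m); print(n,l,round(r["p"],2),np.round(r["point"]),xs.min(),xs.max(),ys.min(),ys.max())
E
```

```text
{'clock': np.float64(0.0), 'q': array([-1.338,  0.384,  0.016,  1.371, -0.006,  1.388, -0.047]), 'qvel': array([-0.001, -0.001, -0.   , -0.001,  0.001,  0.   , -0.   ]), 'joint_efforts': array([-1.0000e-03, -6.2761e+01,  8.4300e-01, -3.7182e+01,  1.6000e-02,
        1.4000e-02, -0.0000e+00]), 'position': array([0.182, 0.597, 0.23 ]), 'tcp_rot': array([-4.630e-01, -3.107e+00,  3.000e-03]), 'wrist_force': array([-0.253,  0.21 ,  0.405]), 'ft_torque': array([-0.015, -0.033,  0.022]), 'grasp_force': np.float64(0.0), 'opening': np.float64(1.003)}
0.0187
scene {'fx': 449.0203722938701, 'fy': 449.0203722938701, 'cx': 318.5329255635562, 'cy': 204.1149560248689, 'T': array([[ 0.80433279, -0.44146414,  0.39769106, -0.03666162],
       [-0.59413986, -0.60525388,  0.52977879, -0.69229869],
       [ 0.00682572, -0.66240257, -0.74911698,  1.23697923],
       [ 0.        ,  0.        ,  0.        ,  1.        ]])}
scene liner_cup 0.93 [382. 316.] 374 393 305 331
scene liner_cup 0.62 [354. 282.] 345 369 268 302
scene liner_cup 0.56 [404. 292.] 394 420 278 311
scene liner_cup 0.48 [324. 242.] 281 363
[... 254 characters left out ...]
610700023063, 'cx': 326.990137126485, 'cy': 203.97083922739097, 'T': array([[ 0.00749402, -0.99384965,  0.11048399,  0.39923462],
       [-0.99994741, -0.00822154, -0.00613071,  0.11738333],
       [ 0.00700136, -0.11043224, -0.993859  ,  1.65354841],
       [ 0.        ,  0.        ,  0.        ,  1.        ]])}
top liner_cup 0.65 [417. 229.] 404 427 219 241
top liner_cup 0.64 [446. 201.] 436 462 190 212
top liner_cup 0.55 [451. 235.] 442 461 224 240
top dosing_stand 0.85 [345. 220.] 302 389 201 240
top valve_wheel 0.73 [370. 219.] 357 385 202 232
top crank_handle 0.27 [263. 237.] 252 270 228 245
top grease_tin 0.77 [263. 234.] 252 270 228 246
top grease_tin 0.54 [347. 220.] 301 390 201 240
```

```bash
python3 - <<'E'
import cv2,numpy as np
a=cv2.imread("pics/scene0.png")[150:350,220:460]; b=cv2.imread("pics/top0.png")[160:280,230:480]
cv2.imwrite("pics/scenec.png",cv2.resize(a,(720,600),interpolation=cv2.INTER_CUBIC))
cv2.imwrite("pics/topc.png",cv2.resize(b,(750,360),interpolation=cv2.INTER_CUBIC))
E
```

```text
(no output)
```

View pics/scenec.png

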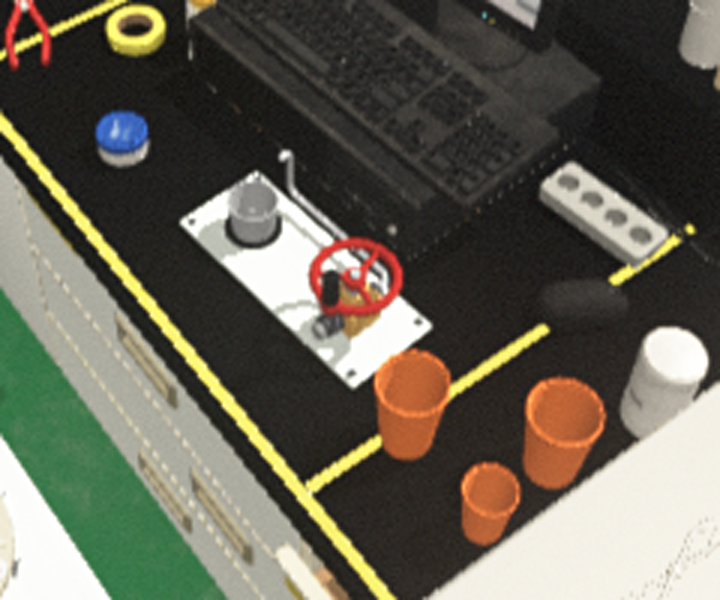

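View pics/topc.png

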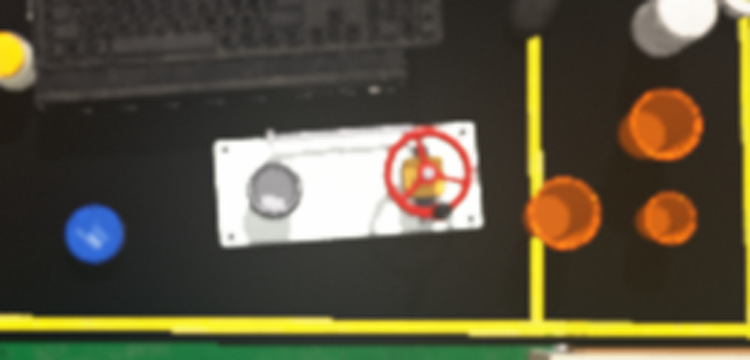

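Candidates in the scene picture are cups A (354,282), B (404,292) and C (382,316, clearly small). I'll fit the size and position of each from both cameras, and the stand plate as well.

```bash
cat > h.py <<'E'
from workcell import *
import cv2,numpy as np
from scipy.optimize import least_squares,minimize
def proj(c,P):
    T=np.linalg.inv(c["T"]); p=np.atleast_2d(P)@T[:3,:3].T+T[:3,3]
    return np.c_[c["fx"]*p[:,0]/p[:,2]+c["cx"],c["fy"]*p[:,1]/p[:,2]+c["cy"]]
def unproj(c,uv,z):
    uv=np.atleast_2d(uv); d=np.c_[(uv[:,0]-c["cx"])/c["fx"],(uv[:,1]-c["cy"])/c["fy"],np.ones(len(uv))]@c["T"][:3,:3].T
    o=c["T"][:3,3]; return o+d*((z-o[2])/d[:,2])[:,None]
A=np.linspace(0,2*np.pi,60)
def circ(x,y,z,r): return np.c_[x+r*np.cos(A),y+r*np.sin(A),0*A+z]
def orange(im):
    h=cv2.cvtColor(im,cv2.COLOR_BGR2HSV); return ((h[...,0]>4)&(h[...,0]<15)&(h[...,1]>150)&(h[...,2]>90))
E
python3 - <<'E'
from h import *
cs={n:get_calibration(n) for n in("scene","top")}
ims={n:cv2.imread(f"pics/{n}0.png") for n in cs}
def hull(n,x,y,s): return cv2.convexHull(proj(cs[n],np.r_[circ(x,y,0,.02*s),circ(x,y,.07*s,.0265*s),circ(x,y,.075*s,.0275*s)]).astype(np.float32))
for nm,sc,tp in(("A",(354,282),(417,229)),("B",(404,292),(446,201)),("C",(382,316),(451,235))):
    obs={}
    for n,p in(("scene",sc),("top",tp)):
        k,l=cv2.connectedComponents(orange(ims[n]).astype(np.uint8)); m=(l==l[p[1],p[0]])&(l>0)
        obs[n]=cv2.morphologyEx(m.astype(np.uint8),cv2.MORPH_CLOSE,np.ones((3,3)))
    def cost(v,pr=0):
        e=0
        for n in obs:
            up=4; m=cv2.resize(obs[n][180:340,330:480],None,fx=up,fy=up,interpolation=cv2.INTER_LINEAR)
            r=np.zeros_like(m); h=(hull(n,*v)-[330,180]+.5)*up-.5
            cv2.fillPoly(r,[np.round(h).astype(int)],1); e+=(m!=r).sum()/up**2
            if pr: print(n,m.sum()/up**2,r.sum()/up**2)
        return e
    p0=unproj(cs["top"],tp,.03)[0]
    best=min((minimize(cost,[p0[0],p0[1],s],method="Nelder-Mead",options=dict(initial_simplex=[[p0[0],p0[1],s],[p0[0]+.01,p0[1],s],[p0[0],p0[1]+.01,s],[p0[0],p0[1],s+.1]])) for s in(.7,.85,1,1.15)),key=lambda r:r.fun)
    print(nm,best.x,best.fun); cost(best.x,1)
# plate
im=ims["top"]; g=cv2.cvtColor(im,cv2.COLOR_BGR2HSV); m=((g[...,1]<60)&(g[...,2]>140)).astype(np.uint8); m[:,:295]=0;m[:,395:]=0;m[:195]=0;m[:,:][245:]=0
m=cv2.morphologyEx(m,cv2.MORPH_OPEN,np.ones((3,3)))
k=np.argwhere(m)[:,::-1].astype(np.float32); w=unproj(cs["top"],k,.008)[:,:2].astype(np.float32); r=cv2.minAreaRect(w); print(r)
red=(((g[...,0]<4)|(g[...,0]>175))&(g[...,1]>140)); red[:,:350]=0;red[:,392:]=0;red[:195]=0;red[245:]=0
k=np.argwhere(red)[:,::-1].astype(np.float32); w=unproj(cs["top"],k,.087)[:,:2].astype(np.float32); print("wheel",cv2.minEnclosingCircle(w))
E
```

```text
A [ 0.48658372 -0.18995967  1.39147605] 110.0625
scene 717.8125 752.5625
top 502.3125 471.5
B [ 0.58522183 -0.30106124  1.40749403] 73.25
scene 785.5625 811.75
top 550.625 519.8125
C [ 0.48379661 -0.31179726  1.02327283] 48.125
scene 432.5625 435.5625
top 294.8125 270.1875
((0.5242647528648376, 0.042884305119514465), (0.12698452174663544, 0.30506834387779236), 3.765002965927124)
wheel ((0.5315276980400085, -0.04114066809415817), 0.049901124089956284)
```

Cup C matches the given size (fit scale 1.02). A and B are about 1.4 times larger, so C is the liner at about (0.484, -0.312). I'll check it in a close crop and look at the whole top view for obstacles.

```bash
python3 - <<'E'
from h import *
c=get_calibration("top"); im=cv2.imread("pics/top0.png")
b=cv2.resize(im[180:255,400:480],(300,281),interpolation=cv2.INTER_CUBIC)
o=np.zeros((400,800,3),np.uint8); f=cv2.resize(im[100:330,180:],(490,245)); o[:245,:490]=f;o[:281,495:795]=b
cv2.imwrite("pics/chk.png",o)
E
```

```text
(no output)
```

View pics/chk.png

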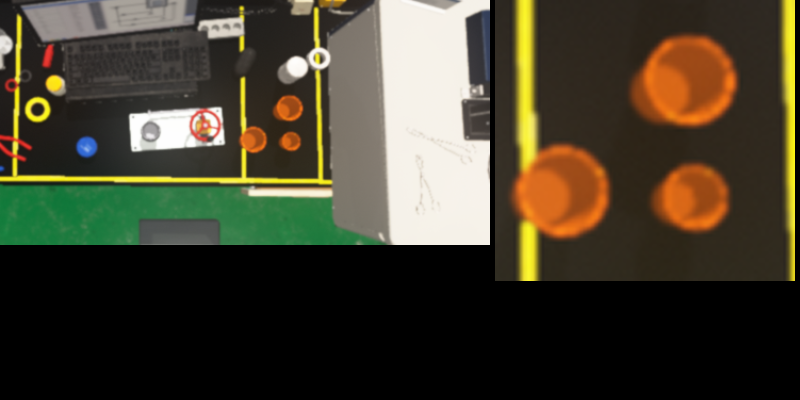

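View pics/scene0.png

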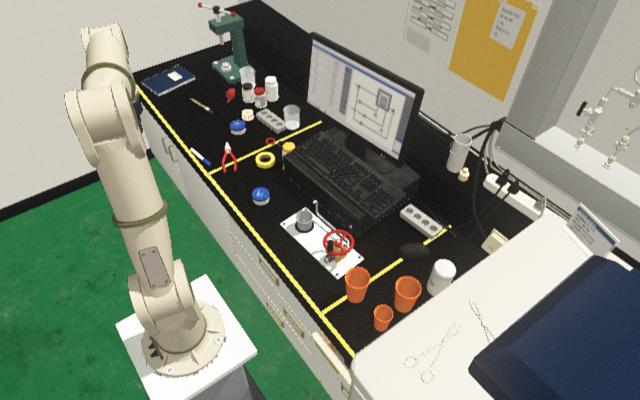

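Close crop: C at top px (451,235) is the small cup. A (417,229) and B (446,201) are clearly larger look-alikes. A big white box stands to the right beyond y≈-0.42. Setting out.

Emit:
play_rows --targets '[0,0,0,-0.055,-0.24,0,0,0,-0.055,-0.24,0,0,0,-0.055,-0.24,0,-0.114,-0.107,0,0,0,-0.114,-0.107,0,0,0,-0.114,-0.107,0,0,0,-0.114,-0.107,0,0,0,-0.114,-0.107,0,0]'

```text
clock: 1.4
position: [0.3644, 0.4472, 0.2811]
tcp_rot: [-0.101, 3.14, 0.001]
wrist_force: [0.6, 0.9, 0.1]
opening: 1.002
grasp_force: 0.0
```

Emit:
play_rows --targets '[0,-0.114,-0.107,0,0,0,-0.05,-0.137,0,0,0,-0.05,-0.137,0,0,0,-0.05,-0.137,0,0,0,-0.05,-0.137,0,0,0,-0.05,-0.137,0,0,0,-0.05,-0.137,0,0,0,-0.05,-0.137,0,0]'

```text
clock: 2.2
position: [0.523, 0.1368, 0.2811]
tcp_rot: [-0.101, 3.139, 0.001]
wrist_force: [0.2, 1.1, -0.5]
opening: 1.002
grasp_force: 0.0
```

```bash
python3 - <<'E'
from h import *
c=get_calibration("wrist"); print(c, get_state()["position"])
im=read_camera("wrist"); cv2.imwrite("pics/w1.png",im)
np.save("pics/w1.npy",c["T"])
E
```

```text
{'fx': 309.70691628693146, 'fy': 309.70691628693146, 'cx': 315.31638709311517, 'cy': 199.83175413593545, 'T': array([[-6.41375975e-02,  9.59384646e-01,  2.74713433e-01,
         4.53570398e-01],
       [ 9.97941046e-01,  6.16067838e-02,  1.78401858e-02,
         1.32277982e-01],
       [ 1.91389238e-04,  2.75292038e-01, -9.61360628e-01,
         4.23821031e-01],
       [ 0.00000000e+00,  0.00000000e+00,  0.00000000e+00,
         1.00000000e+00]])} [0.5229952  0.13676607 0.28111753]
```

View pics/w1.png

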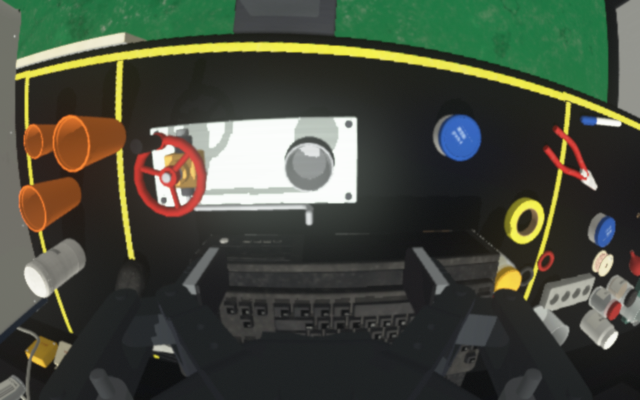

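The wrist view shows the catch cup rim around (309,163), the plate's right corners near (357,118) and (357,202), the wheel hub near (170,178) and the handle near (143,143).

```bash
cat >> h.py <<'E'
def wun(T,c,uv,z):
    uv=np.atleast_2d(uv).astype(float); d=uv-[c["cx"],c["cy"]]; r=np.linalg.norm(d,axis=1)+1e-9; t=r/c["fx"]
    k=np.c_[d/r[:,None]*np.sin(t)[:,None],np.cos(t)]@T[:3,:3].T
    o=T[:3,3]; return o+k*((z-o[2])/k[:,2])[:,None]
E
python3 - <<'E'
from h import *
c=get_calibration("wrist"); T=np.load("pics/w1.npy"); im=cv2.imread("pics/w1.png")
g=cv2.cvtColor(im,cv2.COLOR_BGR2HSV)
red=(((g[...,0]<4)|(g[...,0]>174))&(g[...,1]>150)); red[:,:130]=0;red[:,212:]=0;red[:130]=0;red[220:]=0
w=wun(T,c,np.argwhere(red)[:,::-1],.087)[:,:2]; print("wheel",cv2.minEnclosingCircle(w.astype(np.float32)))
print("plate corners",wun(T,c,[(356,117),(357,202),(151,129)],.008)[:,:2])
for l in("crank_handle","valve_wheel"):
    for r in silhouettes("wrist",l):
        ys,xs=np.where(r["mask"]); print(l,r["p"],r["point"],xs.min(),xs.max(),ys.min(),ys.max())
print("rim L,R,T,B",wun(T,c,[(285,163),(334,163),(309,137),(309,189)],.058)[:,:2])
cv2.imwrite("pics/w1c.png",np.hstack([cv2.resize(im[110:230,120:220],(400,480),interpolation=cv2.INTER_CUBIC),cv2.resize(im[110:230,270:370],(400,480),interpolation=cv2.INTER_CUBIC)]))
E
```

```text
wheel ((0.5313115119934082, -0.04129654914140701), 0.05186182260513306)
plate corners [[ 0.45419846  0.18678883]
 [ 0.57180126  0.19876747]
 [ 0.47995423 -0.1075544 ]]
crank_handle 0.66 [146.1, 143.4] 130 161 134 154
valve_wheel 0.98 [167.6, 167.2] 130 206 132 215
rim L,R,T,B [[0.51465333 0.09989988]
 [0.51098337 0.15841232]
 [0.48183776 0.12671738]
 [0.54491289 0.13051499]]
```

View pics/w1c.png

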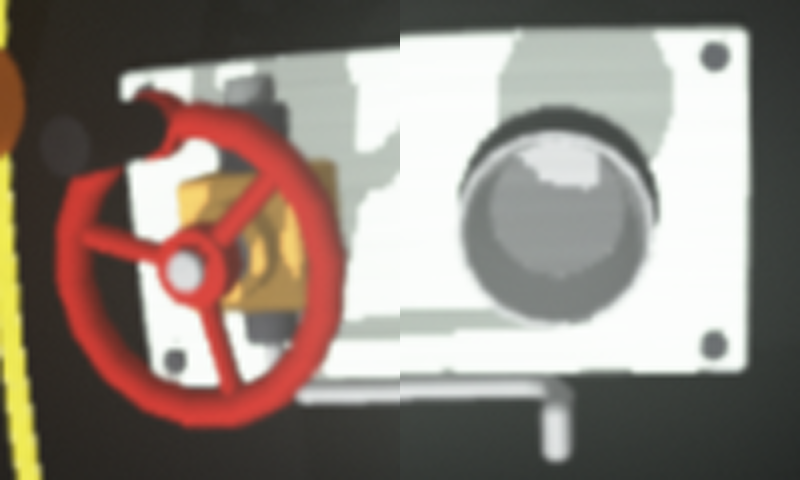

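Emit:
play_rows --targets '[0,0.005,-0.158,0,0,0,0.005,-0.158,0,0,0,0.005,-0.158,0,0,0,0.005,-0.158,0,0,0,0.005,-0.158,0,0,0,0.04,-0.139,0,0,0,0.04,-0.139,0.05,0,0,0.04,-0.139,0.05,0]'

```text
clock: 3.15
position: [0.5027, -0.2261, 0.2509]
tcp_rot: [-0.104, 3.138, 0.0]
wrist_force: [0.7, -0.3, -0.7]
opening: 1.005
grasp_force: 0.0
```

Emit:
play_rows --targets '[0,0.04,-0.139,0.05,0,0,0.04,-0.139,0.05,0,0,0,0,0,0,0,0,0,0,0]'

```text
clock: 3.55
position: [0.4836, -0.3104, 0.2202]
tcp_rot: [0.099, -3.139, -0.001]
wrist_force: [-0.4, 0.9, -1.2]
opening: 1.003
grasp_force: 0.0
```

```bash
python3 - <<'E'
from h import *
c=get_calibration("wrist"); T=np.load("pics/w1.npy")
print("handle top",wun(T,c,[136.3,146.5],.137),"rim ctr",wun(T,c,[309,166.6],.058))
c=get_calibration("wrist"); T=c["T"]; print(get_state()["position"],get_state()["tcp_rot"])
im=read_camera("wrist"); cv2.imwrite("pics/w2.png",im); np.save("pics/w2.npy",T)
for r in silhouettes("wrist","liner_cup"):
    ys,xs=np.where(r["mask"]); print(r["p"],r["point"],xs.min(),xs.max(),ys.min(),ys.max(), wun(T,c,r["point"],.05))
E
```

```text
handle top [[ 0.48982945 -0.05212955  0.137     ]] rim ctr [[0.51731003 0.1288706  0.058     ]]
[ 0.48360211 -0.31044325  0.22024401] [ 9.88095124e-02 -3.13907848e+00 -9.88809315e-04]
0.81 [317.4, 282.2] 281 356 233 325 [[ 0.60291367 -0.30045529  0.05      ]]
0.63 [436.4, 202.6] 393 480 162 245 [[ 0.49810348 -0.17465429  0.05      ]]
0.62 [316.6, 187.8] 288 343 158 216 [[ 0.49025378 -0.308625    0.05      ]]
```

View pics/w2.png

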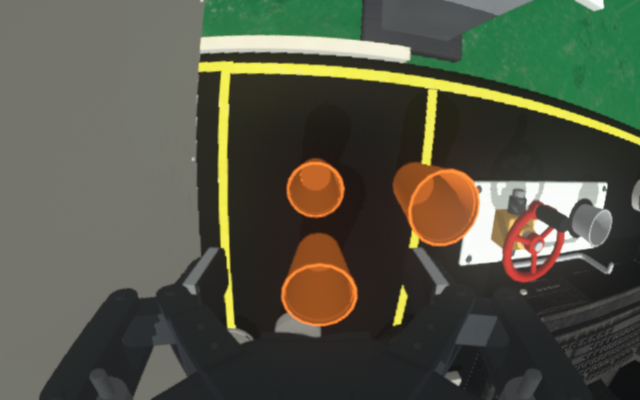

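The wrist view shows the small liner's rim centre at about (315,190), with the bigger look-alikes at (436,205) and (319,290).

```bash
python3 - <<'E'
from h import *
c=get_calibration("wrist"); T=np.load("pics/w2.npy"); im=cv2.imread("pics/w2.png")
k,l=cv2.connectedComponents(orange(im).astype(np.uint8)); 
m=((l==l[210,316])&(l>0)).astype(np.uint8); ys,xs=np.where(m); print(xs.min(),xs.max(),ys.min(),ys.max())
def wproj(P):
    Ti=np.linalg.inv(T); p=P@Ti[:3,:3].T+Ti[:3,3]; r=np.hypot(p[:,0],p[:,1]); t=np.arctan2(r,p[:,2]); return p[:,:2]/r[:,None]*(t*c["fx"])[:,None]+[c["cx"],c["cy"]]
def cost(v):
    x,y,s=v; h=cv2.convexHull(wproj(np.r_[circ(x,y,0,.02*s),circ(x,y,.07*s,.0265*s),circ(x,y,.075*s,.0275*s)]).astype(np.float32))
    r=np.zeros((240*4,240*4),np.uint8); cv2.fillPoly(r,[np.round((h-[200,80]+.5)*4-.5).astype(int)],1)
    M=cv2.resize(cv2.morphologyEx(m,cv2.MORPH_CLOSE,np.ones((5,5)))[80:320,200:440],None,fx=4,fy=4,interpolation=cv2.INTER_NEAREST); return (M!=r).sum()/16
r=minimize(cost,[.484,-.31,1],method="Nelder-Mead",options=dict(initial_simplex=[[.484,-.31,1],[.49,-.31,1],[.484,-.3,1],[.484,-.31,1.1]])); print(r.x,r.fun,m.sum())
E
```

```text
286 344 158 217
[ 0.48588032 -0.31054611  1.02085784] 56.75 2706
```

Emit:
play_rows --targets '[0,-0.007,0,0.12,0,0,0,0,0.12,0,0,0,0,0.12,0,0,0,0,0.12,0,0,0,0,0.087,0,0,0,0,0,0,1,0,0,0,0,1,0,0,0,0]'

```text
clock: 4.45
position: [0.4876, -0.3104, 0.0528]
tcp_rot: [-0.103, 3.137, -0.002]
wrist_force: [-0.1, 0.6, 0.7]
opening: 0.691
grasp_force: 0.0
```

Emit:
play_rows --targets '[1,0,0,0,0,1,0,0,0,0,1,0,0,0,0,1,0,0,0,0]'

```text
clock: 4.85
position: [0.4877, -0.3107, 0.0536]
tcp_rot: [-0.102, 3.136, -0.002]
wrist_force: [-1.1, 1.9, 7.5]
opening: 0.602
grasp_force: 61.8
```

Emit:
play_rows --targets '[1,0,0,-0.1,0,1,0,0,-0.14,0,1,0,0,-0.14,0,1,0,0,-0.14,0,1,0,0,-0.14,0,1,-0.02,0.146,0,0,1,-0.02,0.146,0,0,1,-0.02,0.146,0,0]'

```text
clock: 5.65
position: [0.4957, -0.1771, 0.2508]
tcp_rot: [-0.099, 3.136, -0.001]
wrist_force: [0.9, 0.5, -0.0]
opening: 0.605
grasp_force: 62.9
```

Emit:
play_rows --targets '[1,-0.02,0.146,0,0,1,-0.02,0.146,0,0,1,-0.02,0.146,0,0,1,-0.02,0.146,0,0,1,-0.02,0.146,0,0,1,-0.02,0.146,0,0,1,-0.02,0.146,0,0,1,0,0,0,0]'

```text
clock: 6.45
position: [0.5169, 0.1387, 0.2498]
tcp_rot: [-0.117, 3.138, 0.005]
wrist_force: [0.1, 0.4, -0.0]
opening: 0.602
grasp_force: 62.9
```

```bash
python3 - <<'E'
from h import *
s=get_state(); print(s["position"],s["tcp_rot"],s["opening"],s["grasp_force"])
c=get_calibration("wrist"); T=c["T"]; np.save("pics/w3.npy",T)
im=read_camera("wrist"); cv2.imwrite("pics/w3.png",im)
def wproj(P):
    Ti=np.linalg.inv(T); p=P@Ti[:3,:3].T+Ti[:3,3]; r=np.hypot(p[:,0],p[:,1]); t=np.arctan2(r,p[:,2]); return p[:,:2]/r[:,None]*(t*c["fx"])[:,None]+[c["cx"],c["cy"]]
o=im.copy()
cv2.polylines(o,[np.round(wproj(circ(.5185,.1288,.058,.028))).astype(int)],True,(0,255,0),1)
x,y,z=s["position"]
for zz,r in((.022,.0275),(-.053,.02)): cv2.polylines(o,[np.round(wproj(circ(x-.002,y,z+zz,r))).astype(int)],True,(255,0,0),1)
cv2.imwrite("pics/w3c.png",cv2.resize(o[80:330,190:440],(600,600),interpolation=cv2.INTER_CUBIC))
E
```

```text
[0.51690203 0.13865505 0.24977079] [-0.11727345  3.13804357  0.00522163] 0.6021853950377243 62.871280666440725
```

View pics/w3c.png

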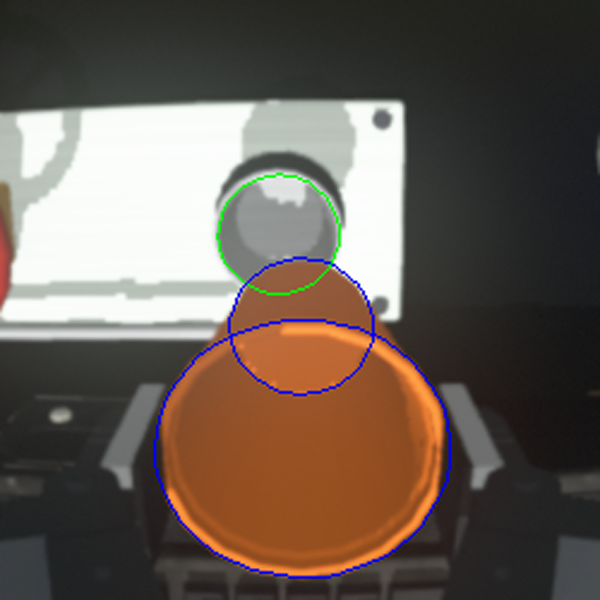

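The overlay matches: rim at crop (280,233), liner foot ahead of it. Settling, then correcting.

Emit:
play_rows --targets '[1,0,0,0,0,1,0,0,0,0]'

```text
clock: 6.7
position: [0.518, 0.129, 0.2496]
tcp_rot: [-0.097, 3.139, 0.0]
wrist_force: [-0.9, -1.0, -0.1]
opening: 0.606
grasp_force: 62.9
```

Emit:
play_rows --targets '[1,-0.007,0.002,0.1,0,1,0,0,0.12,0,1,0,0,0.12,0,1,0,0,0.08,0,1,0,0,0.04,0,1,0,0,0.03,0,1,0,0,0.03,0,1,0,0,0.02,0]'

```text
clock: 7.5
position: [0.5203, 0.1313, 0.087]
tcp_rot: [-0.1, 3.139, 0.001]
wrist_force: [-0.7, 0.6, -0.1]
opening: 0.608
grasp_force: 62.8
```

Emit:
play_rows --targets '[1,0,0,0.02,0,1,0,0,0.02,0,1,0,0,0.015,0,1,0,0,0.01,0,1,0,0,0,0]'

```text
clock: 8.0
position: [0.5199, 0.1301, 0.0669]
tcp_rot: [-0.099, 3.14, -0.002]
wrist_force: [1.2, -5.4, -0.7]
opening: 0.606
grasp_force: 63.0
```

Emit:
play_rows --targets '[1,0,-0.003,0.006,0,1,0,0,0.004,0,1,0,0,0,0]'

```text
clock: 8.3
position: [0.5207, 0.13, 0.0657]
tcp_rot: [-0.1, 3.138, 0.0]
wrist_force: [-4.6, -5.7, 15.3]
opening: 0.601
grasp_force: 64.2
```

Seated at the predicted height with a 15 N reaction. Releasing and lifting.

Emit:
play_rows --targets '[0,0,0,0,0,0,0,0,0,0,0,0,0,0,0,0,0,0,0,0,0,0,0,0,0,0,0,0,-0.05,0,0,0,0,-0.1,0,0,0,0,-0.14,0]'

```text
clock: 9.1
position: [0.5182, 0.1301, 0.1502]
tcp_rot: [0.101, -3.136, 0.003]
wrist_force: [0.5, 1.2, 0.5]
opening: 0.998
grasp_force: 0.0
```

Emit:
play_rows --targets '[0,0,0,-0.14,0,0,0,0,-0.14,0,0,0.1,0,-0.05,0,0,0,0,0,0,0,0,0,0,0]'

```text
clock: 9.6
position: [0.4897, 0.1288, 0.2504]
tcp_rot: [-0.102, 3.139, 0.001]
wrist_force: [-0.2, 0.2, -0.0]
opening: 0.999
grasp_force: 0.0
```

```bash
python3 - <<'E'
from h import *
s=get_state(); print(s["position"],s["tcp_rot"],s["opening"])
c=get_calibration("wrist"); T=c["T"]; np.save("pics/w4.npy",T)
im=read_camera("wrist"); cv2.imwrite("pics/w4.png",im)
def wproj(P):
    Ti=np.linalg.inv(T); p=P@Ti[:3,:3].T+Ti[:3,3]; r=np.hypot(p[:,0],p[:,1]); t=np.arctan2(r,p[:,2]); return p[:,:2]/r[:,None]*(t*c["fx"])[:,None]+[c["cx"],c["cy"]]
o=im.copy()
cv2.polylines(o,[np.round(wproj(circ(.5185,.1295,.087,.0275))).astype(int)],True,(255,0,0),1)
for r in silhouettes("wrist","crank_handle"):
    ys,xs=np.where(r["mask"]); print(r["p"],r["point"],xs.min(),xs.max(),ys.min(),ys.max())
g=cv2.cvtColor(im,cv2.COLOR_BGR2HSV)
red=(((g[...,0]<4)|(g[...,0]>174))&(g[...,1]>150)).astype(np.uint8); red[:,:60]=0;red[:,280:]=0;red[330:]=0;red[:60]=0
n,l,st,_=cv2.connectedComponentsWithStats(red); k=1+st[1:,4].argmax(); print(st[k])
w=wun(T,c,np.argwhere(l==k)[:,::-1],.087)[:,:2]; print("wheel",cv2.minEnclosingCircle(w.astype(np.float32)))
cv2.imwrite("pics/w4c.png",cv2.resize(o[80:280,100:380],(784,560),interpolation=cv2.INTER_CUBIC))
E
```

```text
[0.48972161 0.12876144 0.25043495] [-1.01787962e-01  3.13912032e+00  1.26581485e-03] 0.9988592000157213
0.9 [138.8, 178.8] 122 156 167 191
0.58 [240.2, 191.0] 122 364 143 262
[ 128  165   75   87 2121]
wheel ((0.5306347608566284, -0.04158918187022209), 0.052421268075704575)
```

View pics/w4c.png

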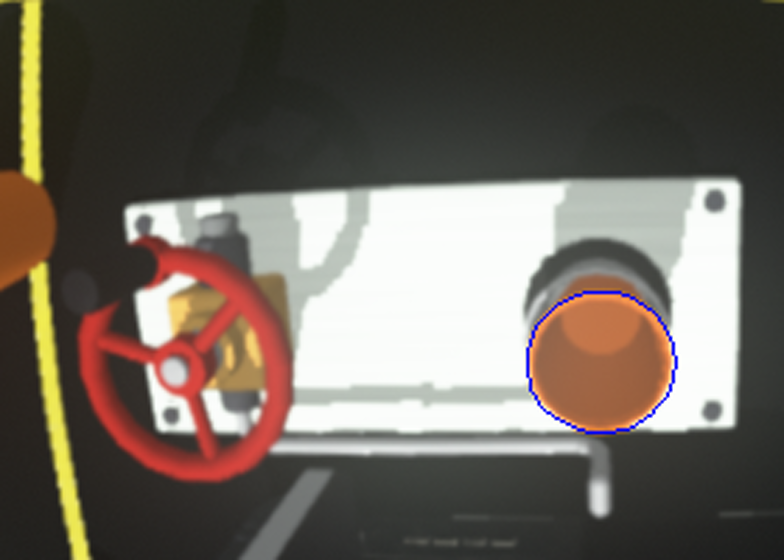

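The liner sits exactly on the expected seated circle. Wheel is at (0.531,-0.041) and the handle at about (0.4875,-0.053). Moving above it.

Emit:
play_rows --targets '[0,0.01,-0.121,0,0,0,0.01,-0.121,0,0,0,0.01,-0.121,0,0,0,0.01,-0.121,0,0,0,0.01,-0.121,0,0,0,0,0,0,0,0,0,0,0,0]'

```text
clock: 10.4
position: [0.4864, -0.0544, 0.2492]
tcp_rot: [0.097, -3.138, 0.001]
wrist_force: [1.2, 1.2, -0.0]
opening: 1.001
grasp_force: 0.0
```

```bash
python3 - <<'E'
from h import *
c=get_calibration("wrist"); print("h top from w4",wun(np.load("pics/w4.npy"),c,[128.6,184.3],.137),"bot",wun(np.load("pics/w4.npy"),c,[153.6,172.9],.09))
s=get_state(); print(s["position"],s["tcp_rot"])
T=c["T"]; im=read_camera("wrist"); cv2.imwrite("pics/w5.png",im)
np.save("pics/w5.npy",T)
for r in silhouettes("wrist","crank_handle"):
    ys,xs=np.where(r["mask"]); print(r["p"],r["point"],xs.min(),xs.max(),ys.min(),ys.max(),wun(T,c,r["point"],.115))
g=cv2.cvtColor(im,cv2.COLOR_BGR2HSV)
red=(((g[...,0]<4)|(g[...,0]>174))&(g[...,1]>150)).astype(np.uint8); red[330:]=0;red[:60]=0
n,l,st,_=cv2.connectedComponentsWithStats(red); k=1+st[1:,4].argmax(); print(st[k])
w=wun(T,c,np.argwhere(l==k)[:,::-1],.087)[:,:2]; print("wheel",cv2.minEnclosingCircle(w.astype(np.float32)))
cv2.imwrite("pics/w5c.png",cv2.resize(im[100:300,210:430],(660,600),interpolation=cv2.INTER_CUBIC))
E
```

```text
h top from w4 [[ 0.48958374 -0.05208914  0.137     ]] bot [[ 0.48778585 -0.04865563  0.09      ]]
[ 0.48637012 -0.05435348  0.24915976] [ 9.69450840e-02 -3.13818194e+00  5.80159390e-04]
0.84 [318.9, 192.2] 306 326 179 208 [[ 0.48822104 -0.05101241  0.115     ]]
[ 279  183   91   86 2395]
wheel ((0.5335951447486877, -0.04247208684682846), 0.04979406297206879)
```

View pics/w5c.png

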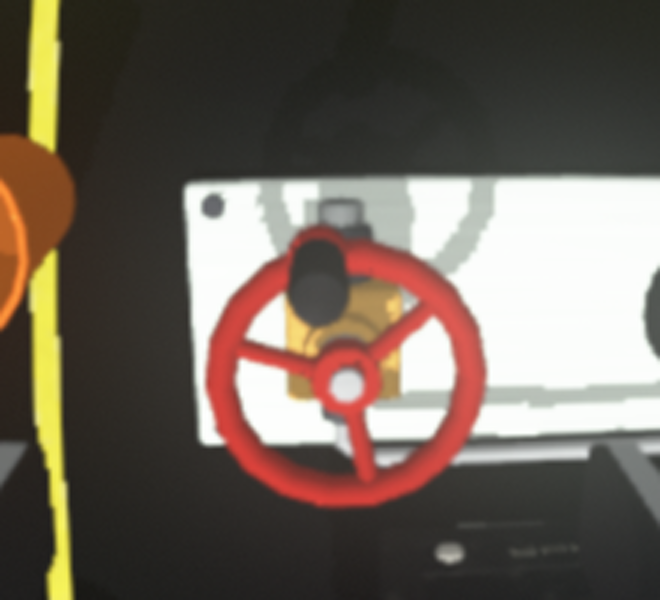

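The handle's top disc is at crop (318,300) and the hub at (346,384), so the handle is at (0.488,-0.051), about 192° from the axis. Descending and gripping.

Emit:
play_rows --targets '[0,-0.007,0.011,0.11,0,0,0,0,0.12,0,0,0,0,0.12,0,0,0,0,0.1,0,0,0,0,0.047,0,0,0,0,0,0,1,0,0,0,0,1,0,0,0,0]'

```text
clock: 11.3
position: [0.4894, -0.0496, 0.1022]
tcp_rot: [-0.102, 3.138, 0.0]
wrist_force: [-0.4, 1.2, 0.1]
opening: 0.687
grasp_force: 0.0
```

Emit:
play_rows --targets '[1,0,0,0,0,1,0,0,0,0,1,0,0,0,0,1,0,0,0,0,1,0,0,0,0]'

```text
clock: 11.8
position: [0.4888, -0.0504, 0.102]
tcp_rot: [-0.1, 3.139, -0.0]
wrist_force: [-1.4, -1.6, 5.6]
opening: 0.204
grasp_force: 58.4
```

Emit:
play_rows --targets '[1,0.0014,0.0201,0,0,1,-0.0051,0.0388,0,0,1,-0.015,0.0362,0,0,1,-0.0238,0.0311,0,0,1,-0.0311,0.0238,0,0,1,-0.0362,0.015,0,0,1,-0.0388,0.0051,0,0,1,0,0,0,0]'

```text
clock: 12.6
position: [0.5314, 0.0037, 0.102]
tcp_rot: [-0.101, 3.137, -0.001]
wrist_force: [2.1, -1.6, 6.2]
opening: 0.197
grasp_force: 59.0
```

Emit:
play_rows --targets '[1,-0.0388,-0.0051,0,0,1,-0.0362,-0.015,0,0,1,-0.0311,-0.0238,0,0,1,-0.0238,-0.0311,0,0,1,-0.015,-0.0362,0,0,1,-0.0026,-0.02,0,0,1,0,0,0,0]'

```text
clock: 13.3
position: [0.5772, -0.0333, 0.102]
tcp_rot: [-0.099, 3.138, -0.0]
wrist_force: [0.9, -1.1, 5.1]
opening: 0.201
grasp_force: 59.0
```

Emit:
play_rows --targets '[1,-0.0015,-0.01,0,0,1,-0.001,-0.009,0,0,1,0,0,0,0]'

```text
clock: 13.6
position: [0.5778, -0.0375, 0.102]
tcp_rot: [-0.102, 3.139, 0.002]
wrist_force: [-1.2, 0.8, 8.0]
opening: 0.204
grasp_force: 59.3
```

Emit:
play_rows --targets '[1,0,-0.007,0,0,1,0,0,0,0]'

```text
clock: 13.8
position: [0.5778, -0.0377, 0.102]
tcp_rot: [-0.104, 3.139, 0.005]
wrist_force: [-2.2, 5.3, 8.6]
opening: 0.202
grasp_force: 59.5
```

Emit:
play_rows --targets '[1,0,-0.007,0,0,1,0,0,0,0]'

```text
clock: 14.0
position: [0.5778, -0.0378, 0.1019]
tcp_rot: [-0.107, 3.139, 0.008]
wrist_force: [-2.9, 10.5, 9.4]
opening: 0.203
grasp_force: 59.7
```

Emit:
play_rows --targets '[1,0,-0.007,0,0,1,0,0,0,0]'

```text
clock: 14.2
position: [0.5778, -0.038, 0.1019]
tcp_rot: [-0.11, 3.14, 0.011]
wrist_force: [-4.8, 13.7, 10.9]
opening: 0.204
grasp_force: 59.9
```

The stop is felt at (0.578,-0.038). The valve is shut and pressed. Backing off one turn first.

Emit:
play_rows --targets '[1,0,0.021,0,0,1,0,0,0,0]'

```text
clock: 14.4
position: [0.5776, -0.0364, 0.102]
tcp_rot: [-0.104, 3.139, 0.002]
wrist_force: [-2.3, 1.8, 7.2]
opening: 0.207
grasp_force: 59.6
```

Emit:
play_rows --targets '[1,0.0051,0.0388,0,0,1,0.015,0.0362,0,0,1,0.0238,0.0311,0,0,1,0.0311,0.0238,0,0,1,0.0362,0.015,0,0,1,0.0388,0.0051,0,0,1,0.0388,-0.0051,0,0,1,0.0362,-0.015,0,0]'

```text
clock: 15.2
position: [0.5082, -0.0034, 0.102]
tcp_rot: [-0.102, 3.137, 0.0]
wrist_force: [6.3, -3.4, 4.0]
opening: 0.201
grasp_force: 59.3
```

Emit:
play_rows --targets '[1,0.0311,-0.0238,0,0,1,0.0238,-0.0311,0,0,1,0.015,-0.0362,0,0,1,0.0051,-0.0388,0,0,1,-0.0051,-0.0388,0,0,1,-0.015,-0.0362,0,0,1,-0.0238,-0.0311,0,0,1,-0.0311,-0.0238,0,0]'

```text
clock: 16.0
position: [0.5121, -0.0813, 0.1018]
tcp_rot: [0.101, -3.14, -0.003]
wrist_force: [-1.5, 4.0, 11.9]
opening: 0.2
grasp_force: 60.3
```

Emit:
play_rows --targets '[1,-0.0362,-0.015,0,0,1,-0.0388,-0.0051,0,0,1,-0.0388,0.0051,0,0,1,-0.0362,0.015,0,0,1,-0.0311,0.0238,0,0,1,-0.0238,0.0311,0,0,1,-0.015,0.0362,0,0,1,-0.0051,0.0388,0,0]'

```text
clock: 16.8
position: [0.5779, -0.0393, 0.1019]
tcp_rot: [-0.099, 3.139, -0.002]
wrist_force: [-0.7, -3.0, 10.0]
opening: 0.199
grasp_force: 59.9
```

Clean first turn. Making the second.

Emit:
play_rows --targets '[1,0.0051,0.0388,0,0,1,0.015,0.0362,0,0,1,0.0238,0.0311,0,0,1,0.0311,0.0238,0,0,1,0.0362,0.015,0,0,1,0.0388,0.0051,0,0,1,0.0388,-0.0051,0,0,1,0.0362,-0.015,0,0]'

```text
clock: 17.6
position: [0.508, -0.0035, 0.102]
tcp_rot: [-0.102, 3.137, 0.001]
wrist_force: [7.0, -3.0, 4.9]
opening: 0.199
grasp_force: 59.4
```

Emit:
play_rows --targets '[1,0.0311,-0.0238,0,0,1,0.0238,-0.0311,0,0,1,0.015,-0.0362,0,0,1,0.0051,-0.0388,0,0,1,-0.0051,-0.0388,0,0,1,-0.015,-0.0362,0,0,1,-0.0238,-0.0311,0,0,1,-0.0311,-0.0238,0,0]'

```text
clock: 18.4
position: [0.5122, -0.0814, 0.1019]
tcp_rot: [0.101, -3.14, -0.003]
wrist_force: [-1.5, 4.3, 13.3]
opening: 0.203
grasp_force: 60.3
```

Emit:
play_rows --targets '[1,-0.0362,-0.015,0,0,1,-0.0388,-0.0051,0,0,1,-0.0388,0.0051,0,0,1,-0.0362,0.015,0,0,1,-0.0311,0.0238,0,0,1,-0.0238,0.0311,0,0,1,-0.015,0.0362,0,0,1,-0.0051,0.0388,0,0]'

```text
clock: 19.2
position: [0.5779, -0.0394, 0.1019]
tcp_rot: [-0.098, 3.139, -0.002]
wrist_force: [-0.2, -3.7, 9.8]
opening: 0.201
grasp_force: 59.9
```

Emit:
play_rows --targets '[1,0,0,0,0,1,0,0,0,0,1,0,0,0,0,1,0,0,0,0]'

```text
clock: 19.6
position: [0.5777, -0.0373, 0.102]
tcp_rot: [-0.102, 3.139, 0.002]
wrist_force: [0.4, 2.1, 9.2]
opening: 0.198
grasp_force: 60.0
```

```bash
python3 - <<'E'
from h import *
s=get_state(); print(s["position"],np.abs(s["qvel"]).max(),s["grasp_force"])
im=read_camera("top"); cv2.imwrite("pics/end.png",im)
c=get_calibration("top"); k,l,st,ct=cv2.connectedComponentsWithStats(orange(im).astype(np.uint8)); print([(st[i],unproj(c,ct[i],.08)[0]) for i in range(1,k) if st[i,4]>60])
cv2.imwrite("pics/endc.png",cv2.resize(im[160:280,230:480],(750,360),interpolation=cv2.INTER_CUBIC))
E
```

```text
[ 0.57769375 -0.03725997  0.10197956] 0.0018586018500987168 60.001829172251746
[(array([436, 189,  29,  25, 555], dtype=int32), array([ 0.58601745, -0.3031516 ,  0.08      ])), (array([313, 214,  15,  16, 179], dtype=int32), array([0.51511908, 0.12897601, 0.08      ])), (array([404, 218,  27,  26, 498], dtype=int32), array([ 0.48746335, -0.1935899 ,  0.08      ]))]
```

View pics/endc.png

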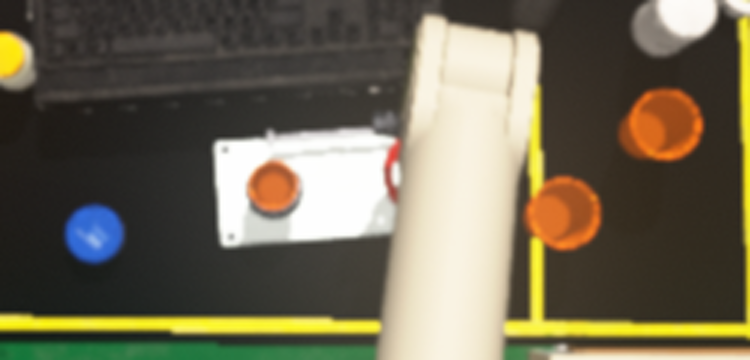

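The liner is nested in the catch cup at crop (273,187). The tin and the other cups are unmoved, and the handle is held at the two-turn position.

```bash
python3 -c "from workcell import *; print(sign_off())"
```

```text
the job is handed in; nothing more can be done
None
```

I handed the job in: the liner cup is nested in the catch cup and released, the valve was shut against its stop and backed off two full turns, and the gripper still holds the handle there, within about 0.5 mm of where it met the stop; `sign_off` returned no verdict.

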